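# Hold a returned bracket home in the checking jig

## Robot

A 6-joint arm with a two-finger parallel gripper is mounted at the origin on a cart in front of the work surface, level with it; the furniture and walls round the work are solid. World frame = base frame: x ahead of the robot, y to its left, z up, the work surface at z = 0. Lengths are in mm, angles in rad, forces in N, time in s.
With the tool pointing down it reaches from about 350 to 925 mm from the base axis. Payload 6.4 kg.
Tool frame: the origin (TCP) lies midway between the tips of the shut fingers; the grasp point (between the pads) lies 19 mm behind it; x points along the fingers, y is the direction in which the jaws open and shut, and the axes are right-handed (so a half turn about x gives the same grasp; the last joint's range is limited). The gripper opens to 85 mm and grips with 20 to 120 N. Pads are 22 mm wide; open, the fingers measure 114 mm over their backs; the gripper's body (76 mm by 85 mm) begins 54 mm behind the grasp point. The pads swing forward as they close: fully open they stand 13 mm farther back than shut.
Start: joints at [1.134, 0.245, 1.558, -0, 1.339, -0.174], TCP at [168.857, 627.695, 231.29] pointing down, gripper open.
Joint ranges: [-3.13, 3.13], [-1.02, 2.26], [0.13, 2.54], [-0.95, 4.09], [0.21, 2.88], [-2.74, 2.74]. Speed limits (rad/s): [2.57, 2.57, 3.14, 3.14, 3.14, 3.14].

## Interface

Orientations are given as [roll, pitch, yaw] about the fixed x, y, z axes, in that order (R = Rz(yaw) Ry(pitch) Rx(roll)).
In Python, from rig import status, imaging, bot gives the robot as it stands.
- The arm moves only by the tool jog_arm, never from a script. Its argument "motion" is one flat list of numbers, 6 for each row, row after row: the shift along the world's x, y, z in cm, then the turn, a rotation vector about the world's x, y, z in rad. A call has 1 to 8 rows; each row is the pose to reach, as a shift and turn from the pose commanded when the call began; what a row does not reach only later rows make up. A row lasts 1/8 s, in which the tool goes at most 62.5 mm and 10.7 degrees, less where a joint would pass 70% of its speed; a pose out of reach is approached as far as the arm can. A call with a gripper value outside its range is refused whole. "fingers" is the finger opening in cm, from 0 to 8.54, set as the call begins (left out, the last holds). The fingers move at their own pace and stop on an object; "grip_force" is the grip in N (left out, the last holds). Time passes only in rows, so rows that repeat a pose let the fingers close. It gives the time, the measured TCP pose, the force and the opening at its end, in the units of the state.
- status.read_state(): the state, without advancing time (a new reading comes with each control period).
- imaging.read_camera(name): name is "scene" or "top" or "wrist"; returns a dict with "img" (384x512x3 uint8, blue, green, red), "z_map" (384x512 float32, mm along the optical axis (not along the pixel's ray), 0 where there is no reading), "K" (3x3 intrinsics, pixels), "R" (3x3) and "t" (3): a world point X has camera coordinates R X + t; the wrist camera has in their place "tool_from_camera" (4x4, takes a point from camera to tool coordinates, whose origin is the TCP and whose axes are the tool frame's). Camera axes: x right, y down, z forward; pixel columns grow to the right and rows downward; lengths in mm; the calibration is good to about 2 mm. A picture is of the moment at which its call begins: read the wrist's pose just before it.
- bot.hand_in(): hands the job in, once; it reports no verdict.
The state is a dict: "time": time; "qpos": joint angles; "dq": joint speeds; "tau": joint torques, N m; "tcp_pos": TCP position; "eef_rot": TCP orientation; "force": force on the tool from outside, world axes, zero at the start; "torque": the same for the moment, N m; "opening": finger opening in mm.
Only numpy, scipy, OpenCV 4.12 (cv2) and the standard library are available. Lean on these libraries where they do the work, as an engineer would, in place of code of your own. Each camera call takes 0.05 s, during which the arm holds its last target. There are 200 camera calls.

## Task

Lift the returned metal angle bracket out of its packing tray and put it on the board of the checking jig, with the flat back of its upright flange along the fence and its right-hand end up against the stop block. Then press it firmly down onto the board and against the fence together, with one diagonal push of some 12 N each way, so that it stays square and seated for its check, and finish while still holding that push: do not let go. Leave the other things on the bench top, such as the clip lying on the board, where they are.

Things in the scene. Friction and masses are not known exactly. Their poses are not given: they have to be found in the camera images.
- bracket: Workpiece: bare aluminium angle bracket, 70 (x) x 100 (y) x 50 (z) mm, 0.21-0.42 kg. Origin: centre of its underside, z up. Base flange 8 mm thick over the whole 70 x 100 mm; upright flange 8 mm thick, 50 mm high, along the +x edge (flat back at x = +35 mm); a rib in the middle (point bracket_rib). Starts flat in the tray's pocket, axes parallel to the tray's within 0.01 rad.
- bracket_rib (a point): Place to grip, from above, fingers closing along the bracket's y: [6, 0, 36] mm in its frame. The rib is 12 mm thick (y = -6 to +6 mm), with parallel upright sides, stands on the base flange and joins the upright flange; from x = -18 to +27 mm its top is 46 mm above the underside. Beside it the base flange (top at 8 mm) is free for finger tips, 44 mm each way.
- bracket_heel (a point): Point at the foot of the back of the bracket's upright flange, middle of its length: [35, 0, 0] mm in the bracket's frame.
- bracket_end (a point): Point on the underside at the bracket's right-hand end (the -y end): [0, -50, 0] mm in the bracket's frame. This end goes against the stop block.
- bench_top: Grey bench top, a flat fixed sheet set over the loaded cart; everything stands on it. 645 x 690 mm, its upper face level at z = 265 mm, 115 mm above this origin. Its edges follow the cart, turned about 0.52 rad to the left. The robot's fingers start beside its left end, lower than its face: go up before going over it.
- pack_tray: Fixed brown moulded packing tray, 124 (x) x 154 (y) x 22 mm high (beads on the rim to 25 mm), origin at the centre of its underside, z up. In its middle a pocket 76 (x) x 106 (y) mm, floor 6 mm above the underside, 16 mm deep, holds the bracket with 3 mm play all round. Tray and jig change sides from run to run.
- board: Base of the checking jig: a fixed plywood board 150 (x) x 270 (y) x 15 mm thick, origin at the centre of its underside, its top 15 mm above. Its +x edge, the far one, carries the fence. z up.
- fence: Wooden fence bar fixed on the board along its +x edge, 22 (x) x 270 (y) x 40 mm high, origin at the centre of its underside (on the board's top, 64 mm to +x of the board's centre). Working face: -x, 11 mm from its origin. Axes parallel to the board's. Friction (about 0.6) on the board eats part of a sideways push, on the fence part of a downward one.
- stop: Wooden stop block fixed on the board, back touching the fence, 45 (x) x 30 (y) x 32 mm high (screw head to 35), origin at the centre of its underside, on the board's top. Working face: +y, 15 mm from its origin. Axes as the board's; its place along the fence varies. A seated bracket's origin is 46 mm to -x of the fence's origin and 65 mm to +y of the stop's.
- clip: Bystander: black binder clip, 26 x 40 x 37 mm, loose near the +y end of the board. Origin: centre of its underside.
- notes: Bystander: block of yellow note slips, 93 x 93 mm, stack 30 mm high with a curled top sheet to 63 mm, loose behind the jig's fence. Origin: centre of its underside.
- labels: Bystander: roll of white labels standing on end, 66 mm across, 58 mm high, loose behind the tray (+x side). Origin: centre of its underside.
- measure: Bystander: tape measure, 67 x 72 x 32 mm, loose in front of the tray (-x side). Origin: centre of its underside.

How it is judged (in metres and radians):
On the way:
1. the bracket is lifted clear out of the tray: its underside at least 20 mm above the rim (z of bracket in the frame of pack_tray above 0.042 m and contact force between bracket and the fingers above 0.5 N), for 0.1 s.
At the end, for the whole second after the job is handed in: Still pressing with the fingers: bracket bears on the board with over 5 N (weight at most 4.2 N) and on the fence with over 2 N; flat on the board and square to the fence (0.05 rad), back within 3.5 mm of the fence, right-hand end within 4 mm of the stop block, at rest (z of bracket in the frame of board between 0.011 and 0.018 m and angle between bracket's own z axis and vertical below 0.05 rad and angle between the x axis of bracket and the x axis of fence, either way round below 0.05 rad and x of bracket_heel in the frame of fence between -0.0145 and -0.008 m and y of bracket_end in the frame of stop between 0.012 and 0.019 m and contact force between bracket and board above 5 N and contact force between bracket and fence above 2 N and contact force between bracket and the fingers above 2 N and linear speed of bracket below 0.01 m/s); the arm keeps its last pose, push and grip.
It fails at once if the binder clip is pushed more than 20 mm from its place (distance of clip from where it was at the start of the episode above 0.02 m).
It fails at once if the note block is pushed more than 20 mm from its place (distance of notes from where it was at the start of the episode above 0.02 m).
It fails at once if the label roll is pushed more than 20 mm from its place (distance of labels from where it was at the start of the episode above 0.02 m).
It fails at once if the tape measure is pushed more than 20 mm from its place (distance of measure from where it was at the start of the episode above 0.02 m).
It also fails if it takes over 40 s, if anything falls off the work surface, if the arm or the gripper's body presses on something with over 40 N, if the wrist force passes 120 N, or if a joint passes its speed limit or range.

## Working session

There is one attempt and no reset: what is moved stays moved. The work goes in short steps, Python scripts to look and compute and a tool call to move; the robot and the scene stay as the last step left them, time stands still between calls to the robot, and variables do not carry over. Pictures are saved under pics/ and viewed, about 8 in all and at most 12, crops included, and the job is handed in when it is done.

Besides the shell and the picture viewer there is one more tool, called after "Call:" as name(argument=value, ...) on one line, values as JSON. jog_arm: Moves the arm, as the interface text tells. Its arguments: {"type":"object","properties":{"motion":{"type":"array","items":{"type":"number"}},"fingers":{"type":"number"},"grip_force":{"type":"number"}},"required":["motion"]}

```bash
mkdir -p pics; ls; cat > h.py <<'E'
import numpy as np, cv2, pickle
from rig import status, imaging, bot
def grab(n):
    s=status.read_state(); c=imaging.read_camera(n); c['s']=s
    pickle.dump(c,open(f'{n}.pkl','wb')); return c
def cloud(c):
    z=c['z_map']; v,u=np.indices(z.shape); K=c['K']
    p=np.stack([(u-K[0,2])/K[0,0]*z,(v-K[1,2])/K[1,1]*z,z],-1)
    return (p-c['t'])@c['R']   # R^T(p-t)
def ray(c,u,v,h):
    d=c['R'].T@np.linalg.inv(c['K'])@np.array([u,v,1.]); o=-c['R'].T@c['t']
    return o+d*(h-o[2])/d[2]
E
python3 - <<'E'
from h import *
c=grab('top'); d=grab('scene')
cv2.imwrite('pics/top.png',cv2.resize(c['img'],(800,600)))
cv2.imwrite('pics/scene.png',cv2.resize(d['img'],(800,600)))
print(c['K'],-c['R'].T@c['t'],c['R'],(c['z_map']>0).mean())
print(status.read_state())
E
```

```text
pics
[[409.00399926   0.         249.55885596]
 [  0.         409.00399926 195.25497367]
 [  0.           0.           1.        ]] [ 474.85606242  -16.16838739 1229.21008063] [[ 4.90357356e-03 -9.99987581e-01  8.90841912e-04]
 [-9.94814593e-01 -4.96870321e-03 -1.01583651e-01]
 [ 1.01586816e-01 -3.88099629e-04 -9.94826602e-01]] 0.9959869384765625
{'time': 0.1, 'qpos': array([ 1.13386697e+00,  2.45753169e-01,  1.55889944e+00,  9.11959706e-06,
        1.33871700e+00, -1.74138345e-01]), 'dq': array([-0.00128565, -0.00300011, -0.00355704, -0.00047536, -0.00140332,
        0.00090276]), 'tau': array([ 4.79380415e-04, -4.30668998e+01, -3.27129829e+01, -1.31907377e-04,
        2.83059708e-03, -1.35805632e-05]), 'tcp_pos': array([168.65287522, 627.2131825 , 230.28087009]), 'eef_rot': array([-1.74992708,  1.56901935, -2.0127202 ]), 'force': array([ 0.23614662, -0.04716786,  0.34162832]), 'torque': array([0.01650547, 0.06695266, 0.00040018]), 'opening': 85.46499438378605}
```

View pics/top.png

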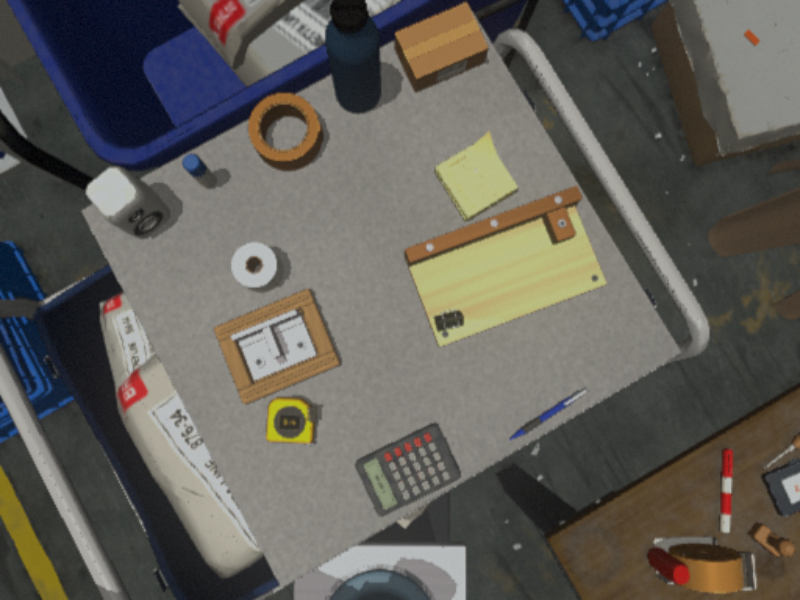

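View pics/scene.png

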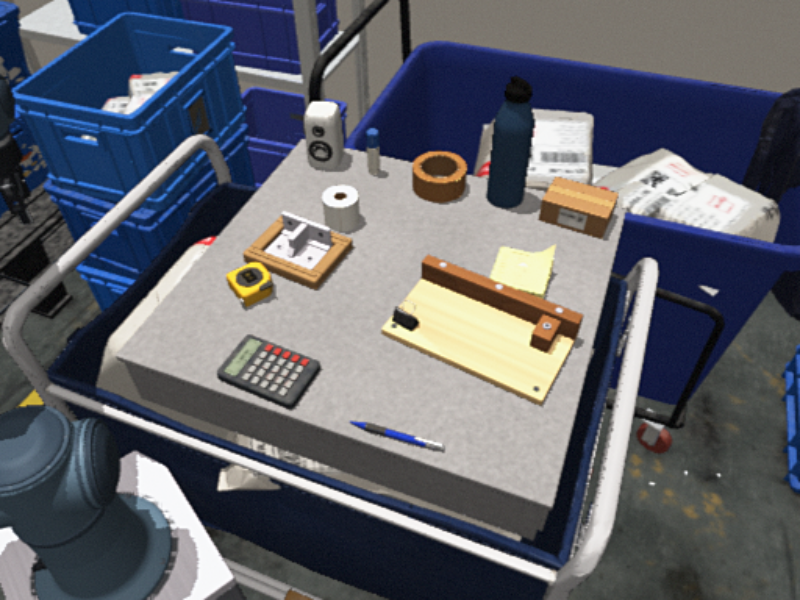

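The top view (800x600) shows the tray with the bracket at about (277,346). The board is at (507,265), with the fence on its far edge, the stop at (562,223) and the clip at (448,320). Next I measure these.

```bash
cat > m.py <<'E'
from h import *
c=pickle.load(open('top.pkl','rb')); P=cloud(c); im=c['img']; hsv=cv2.cvtColor(im,cv2.COLOR_BGR2HSV)
H,S,V=[hsv[...,i].astype(int) for i in range(3)]
k=1.5625
def roi(x0,y0,x1,y1):
    m=np.zeros(H.shape,bool); m[int(y0/k):int(y1/k),int(x0/k):int(x1/k)]=1; return m
def rect(m,h,name):
    m=cv2.morphologyEx(m.astype(np.uint8),cv2.MORPH_OPEN,np.ones((2,2)))
    cs=max(cv2.findContours(m,cv2.RETR_EXTERNAL,cv2.CHAIN_APPROX_NONE)[0],key=cv2.contourArea)
    w=np.array([ray(c,*p,h)[:2] for p in cs[:,0]],np.float32)
    r=cv2.minAreaRect(w); print(name,np.round(r[0],1),np.round(r[1],1),round(r[2],2), 'medz',np.round(np.percentile(P[...,2][m>0],[5,25,50,75,95]),1))
    return cs
print('bench',np.median(P[...,2][roi(340,300,400,400)]))
print('hsv tray',hsv[int(375/k),int(232/k)],'fence',hsv[int(235/k),int(460/k)],'ply',hsv[int(290/k),int(520/k)],'stop',hsv[int(236/k),int(562/k)])
brown=(S>90)&(H<20)
rect(brown&roi(205,280,350,410),287,'tray')
rect(brown&roi(395,180,590,265)&(P[...,2]>306),320,'fence')
rect((S>50)&roi(395,180,620,355)&(P[...,2]>270),280,'board')
rect((S<60)&(V>100)&roi(230,300,330,390),279,'bracket')
for n,r in dict(clip=(430,305,470,335),meas=(262,392,325,448),labels=(225,235,285,290),notes=(430,130,520,220)).items():
    q=P[roi(*r)&(P[...,2]>271)]; print(n,q.mean(0).round(1),q.max(0).round(),q.min(0).round())
q=P[roi(230,300,330,390)&(P[...,2]>300)]; print('rib/upright',q.min(0),q.max(0),len(q))
cv2.imwrite('pics/crop.png',np.hstack([cv2.resize(im[180:262,130:225],None,fx=4,fy=4,interpolation=2),cv2.resize(im[115:197,305:395],None,fx=4,fy=4,interpolation=2)]))
E
python3 m.py
```

```text
bench 265.59385403117744
hsv tray [ 15  93 135] fence [ 14 152 148] ply [ 26  94 187] stop [ 15 154 149]
tray [508.2 148.5] [122. 153.] 23.09 medz [278.2 286.2 287.6 289.2 291.8]
fence [ 663.5 -175.4] [ 67.5 269.5] 20.7 medz [296.4 313.1 319.5 321.1 322.9]
board [ 631.  -196.2] [156.6 285.3] 20.76 medz [277.3 279.8 281.4 294.  320.9]
bracket [510.1 153.7] [ 77.8 108.3] 23.13 medz [264.6 270.7 279.7 283.8 320.8]
clip [ 551.4 -103.5  289. ] [ 573.  -16. 1229.] [ 475. -132.  271.]
meas [403.9 126.5 303.4] [ 475.  172. 1229.] [366. -16. 271.]
labels [621.9 174.8 326.8] [ 658.  212. 1229.] [475. -16. 272.]
notes [ 757.2 -144.3  305.3] [ 847.  -16. 1229.] [ 475. -205.  271.]
rib/upright [474.85606242 -16.16838739 300.18327621] [ 560.8907028   209.68263673 1229.21008063] 354
```

View pics/crop.png

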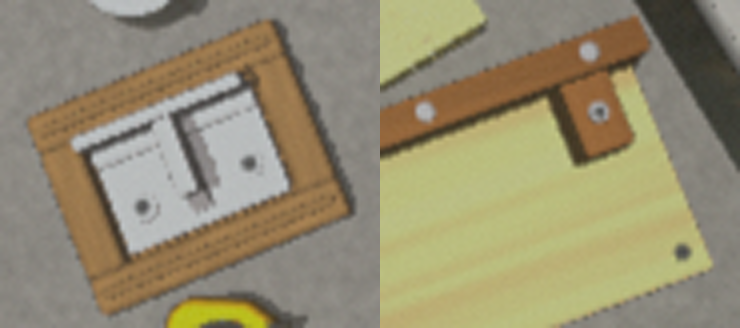

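```bash
cat >> h.py <<'E'
from scipy.spatial.transform import Rotation as Ro
def tool(s): return Ro.from_euler('xyz',s['eef_rot'])
def target(yaw,ref):  # tool down, jaw y along bracket y at yaw, nearest to ref
    best=None
    for k in (0,np.pi):
        y=np.array([-np.sin(yaw+k),np.cos(yaw+k),0]); x=np.array([0,0,-1.])
        r=Ro.from_matrix(np.stack([x,y,np.cross(x,y)],1)); v=(r*ref.inv()).as_rotvec()
        if best is None or np.linalg.norm(v)<np.linalg.norm(best): best=v
    return best
E
python3 - <<'E'
from h import *
s=status.read_state(); c=grab('wrist'); T=tool(s)
print(T.as_matrix().round(3)); print(c['tool_from_camera'].round(3),c['K'])
print('turn to tray',target(.403,T),'to board',target(.361,T))
E
```

```text
[[-0.001  0.26   0.966]
 [-0.002  0.966 -0.26 ]
 [-1.    -0.002 -0.   ]]
[[ 1.00000e-03 -2.58000e-01  9.66000e-01 -1.42738e+02]
 [ 1.00000e+00 -0.00000e+00 -1.00000e-03  9.95000e-01]
 [ 1.00000e-03  9.66000e-01  2.58000e-01 -6.45830e+01]
 [ 0.00000e+00  0.00000e+00  0.00000e+00  1.00000e+00]] [[278.85026528   0.         257.52939706]
 [  0.         278.85026528 189.81407406]
 [  0.           0.           1.        ]]
turn to tray [ 1.79947950e-03 -1.96973511e-04  6.65792942e-01] to board [ 1.79087205e-03 -2.34183565e-04  6.23792954e-01]
```

Call:
jog_arm(motion=[0,0,6,0,0,0,0,0,12,0,0,0,0,0,19,0,0,0,3,-4,19,0,0,0.1,6,-8.5,19,0,0,0.2,9.5,-13,19,0,0,0.3,12.5,-17.5,19,0,0,0.4,16,-22,19,0,0,0.5], fingers=5)

```text
time: 1.15
tcp_pos: [329.4, 406.1, 421.1]
eef_rot: [-2.291, 1.571, -2.05]
force: [1.2, 0.1, 0.1]
opening: 50.0
```

Call:
jog_arm(motion=[3,-4.5,0,0,0,0.1,6,-9,0,0,0,0.166,9.5,-13.5,0,0,0,0.166,13,-18.5,0,0,0,0.166,16,-22.5,0,0,0,0.166,18.4,-25.6,0,0,0,0.166,18.4,-25.6,0,0,0,0.166,18.4,-25.6,0,0,0,0.166])

```text
time: 2.15
tcp_pos: [512.5, 152.0, 421.1]
eef_rot: [2.271, 1.57, 2.674]
force: [-0.6, 0.4, 0.2]
opening: 50.2
```

```bash
cat >> h.py <<'E'
def wcam(c):  # turn the wrist picture's calibration into world R,t
    T=np.eye(4); T[:3,:3]=tool(c['s']).as_matrix(); T[:3,3]=c['s']['tcp_pos']
    M=np.linalg.inv(T@c['tool_from_camera']); c['R']=M[:3,:3]; c['t']=M[:3,3]; return c
E
python3 - <<'E'
from h import *
c=wcam(grab('wrist')); s=c['s']; print(s['tcp_pos'],s['qpos'],s['time'],s['opening'],target(.403,tool(s)))
P=cloud(c); cv2.imwrite('pics/w1.png',cv2.resize(c['img'],(768,576)))
E
```

```text
[512.53116266 152.04553648 421.09623512] [ 7.60159139e-02 -1.18681523e-01  1.59989995e+00  3.29593682e-04
  1.66091761e+00 -1.89811396e+00] 2.15 50.167776730681375 [-0.00028614 -0.0005667  -0.00036312]
```

View pics/w1.png

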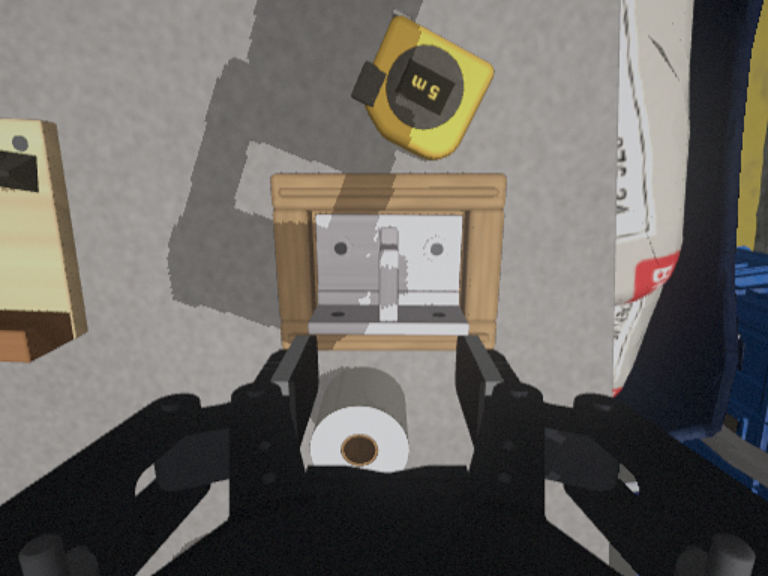

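The wrist view shows the bracket at the middle: rib at about (389,270), upright at the bottom (v≈325), pocket from u=312 to 468. The tape measure (430,90) and label roll (360,430) are outside the working area.

```bash
python3 - <<'E'
from h import *
c=wcam(pickle.load(open('wrist.pkl','rb'))); P=cloud(c); im=c['img']; g=cv2.cvtColor(im,cv2.COLOR_BGR2HSV).astype(int)
v,u=np.indices(g.shape[:2]); ok=(v<224)&(u>180)&(u<335)&(v>110)&(c['z_map']>0)
print('bench z',np.median(P[100:140,110:160,2]))
def rep(n,m,h=None):
    w=P[m][:,:2].astype(np.float32); r=cv2.minAreaRect(w); print(n,len(w),np.round(r[0],1),np.round(r[1],1),round(r[2],2),np.round(np.median(P[m][:,2]),1)); return w
br=ok&(g[...,1]<60)
hi=br&(P[...,2]>308)
rep('bracket high',hi)
base=br&(abs(P[...,2]-279)<3); rep('base',base)
rep('tray rim',ok&(g[...,1]>80)&(P[...,2]>283)&(P[...,2]<295))
# in bracket axes about tray centre, yaw
a=.403; ax=np.array([np.cos(a),np.sin(a)]); ay=np.array([-np.sin(a),np.cos(a)]); o=np.array([508.2,148.5])
q=(P[hi][:,:2]-o); X=q@ax;Y=q@ay
print('upright/rib hist x',np.histogram(X,np.arange(-40,50,5)))
r=(X<22); print('rib Y pct',np.percentile(Y[r],[2,10,50,90,98]),'X',np.percentile(X[r],[1,99]))
t=X>28; print('upright Y',np.percentile(Y[t],[1,99]),'X',np.percentile(X[t],[1,10,50,90,99]))
pf=np.polyfit(Y[t],X[t],1);print('yaw corr',-pf[0])
E
```

```text
bench z 265.1345074071173
bracket high 1897 [517.3 155.3] [53.1 99.8] 23.3 318.2
base 4359 [497.7 157.8] [ 80.3 131.7] 38.06 279.1
tray rim 7361 [504.1 150. ] [110.3 153.3] 23.08 287.0
upright/rib hist x (array([  0,   0,   0,   0,  14,  80,  70,  86,  64,  66,  73,  65,  61,
       411, 672, 235,   0]), array([-40, -35, -30, -25, -20, -15, -10,  -5,   0,   5,  10,  15,  20,
        25,  30,  35,  40,  45]))
rib Y pct [-2.26783194 -1.32780091  3.26752578  7.89410759  8.87332457] X [-15.2982148   21.59651816]
upright Y [-45.88988046  51.36945195] X [28.77937033 29.48950209 31.26857731 36.0238171  37.28203182]
yaw corr -0.007524344917626623
```

Call:
jog_arm(motion=[0.25,0.24,-4,0,0,0,0.25,0.24,-8,0,0,0,0.25,0.24,-11,0,0,0,0.25,0.24,-13,0,0,0,0.25,0.24,-13.4,0,0,0,0.25,0.24,-13.4,0,0,0])

```text
time: 2.95
tcp_pos: [515.7, 154.4, 288.3]
eef_rot: [-0.305, 1.569, 0.099]
force: [0.6, -1.0, 1.1]
opening: 49.8
```

Call:
jog_arm(motion=[0,0,0,0,0,0,0,0,0,0,0,0,0,0,0,0,0,0,0,0,0,0,0,0,0,0,0,0,0,0,0,0,0,0,0,0], fingers=0, grip_force=80)

```text
time: 3.7
tcp_pos: [515.9, 154.2, 288.5]
eef_rot: [-0.274, 1.569, 0.129]
force: [-0.3, -0.4, 6.2]
opening: 10.4
```

Call:
jog_arm(motion=[0,0,1.5,0,0,0,0,0,4,0,0,0,0,0,7,0,0,0,0,0,10,0,0,0,0,0,10,0,0,0,0,0,10,0,0,0])

```text
time: 4.45
tcp_pos: [514.8, 154.0, 385.5]
eef_rot: [2.836, 1.568, -3.044]
force: [0.4, -1.0, -2.5]
opening: 10.7
```

```bash
python3 - <<'E'
from h import *
s=status.read_state(); print(s['force'],s['opening'],s['tcp_pos'])
# jig from the first top picture
c=pickle.load(open('top.pkl','rb')); P=cloud(c); hsv=cv2.cvtColor(c['img'],cv2.COLOR_BGR2HSV).astype(int)
H,S=hsv[...,0],hsv[...,1]; v,u=np.indices(H.shape); ok=(u>252)&(u<395)&(v>115)&(v<225)&(c['z_map']>0)
w=np.stack([ray(c,a,b,280) for a,b in [(270,200)]])
ply=ok&(S>50)&(P[...,2]>275); fen=ok&(S>110)&(H<19)&(P[...,2]>312)
a=np.deg2rad(20.7); ax=np.array([np.cos(a),np.sin(a)]); ay=np.array([-np.sin(a),np.cos(a)])
F=P[fen]; X=F[:,:2]@ax; Y=F[:,:2]@ay
from collections import Counter
print('fence z',np.median(F[:,2]),'Y',np.percentile(Y,[0,1,99,100]))
print(np.histogram(X,np.arange(540,580,3)), X.min(),X.max())
top=F[:,2]>316.5; # upper edges by ray plane casting
mm=(ok&(S>110)&(H<19)).astype(np.uint8)
pts=np.array([ray(c,a_,b_,320)[:2] for b_,a_ in np.argwhere(mm)]); x=pts@ax;y=pts@ay
for y0 in range(-430,-110,20):
    k=(y>=y0)&(y<y0+20)
    if k.sum()>5: print(y0,k.sum(),np.percentile(x[k],[1,50,99]).round(1))
E
```

```text
[ 0.35462126 -1.04892769 -2.51914842] 10.705582914859278 [514.82433462 154.03311225 385.54845075]
fence z 320.2159554018073 Y [-532.93906229 -529.09348732 -266.37156307 -263.01176856]
(array([  9,  10,   8,   5,   6,  10,  14,  13,   9,   9,   8, 157, 157]), array([540, 543, 546, 549, 552, 555, 558, 561, 564, 567, 570, 573, 576,
       579])) 529.6446663775903 595.1877727020541
-430 85 [572.8 583.8 594.8]
-410 55 [573.3 581.8 594.5]
-390 84 [573.  583.7 594.3]
-370 83 [573.1 583.9 594.4]
-350 84 [572.5 583.4 594.3]
-330 82 [573.5 583.8 594.5]
-310 58 [573.  581.6 594.4]
-290 83 [573.5 584.  594.4]
-270 29 [574.  583.3 593.8]
```

Call:
jog_arm(motion=[1,-2,1,0,0,0,3.5,-6.5,3,0,0,-0.01,6,-11,3,0,0,-0.02,8.5,-15.5,3,0,0,-0.03,11,-20,3,0,0,-0.042,13.5,-24.5,3,0,0,-0.042,16,-29,3,0,0,-0.042,18,-32.5,3,0,0,-0.042])

```text
time: 5.45
tcp_pos: [695.5, -172.8, 413.8]
eef_rot: [2.397, 1.566, 2.757]
force: [-0.1, 0.3, -1.4]
opening: 10.6
```

Call:
jog_arm(motion=[2,-3,0,0,0,0,2.5,-4,0,0,0,0,2.5,-4,0,0,0,0,2.5,-4,0,0,0,0])

```text
time: 5.95
tcp_pos: [720.0, -209.7, 417.2]
eef_rot: [1.962, 1.57, 2.324]
force: [-0.2, 1.1, -2.2]
opening: 10.8
```

```bash
python3 - <<'E'
from h import *
c=wcam(grab('wrist')); s=c['s']; print(s['tcp_pos'],s['time'],s['force'],target(.361,tool(s)))
cv2.imwrite('pics/w2.png',cv2.resize(c['img'],(768,576)))
E
```

```text
[ 720.0495195  -209.69707749  417.21995673] 5.95 [-0.23505601  1.06432832 -2.16194565] [-0.00052542 -0.00049212 -0.00129103]
```

View pics/w2.png

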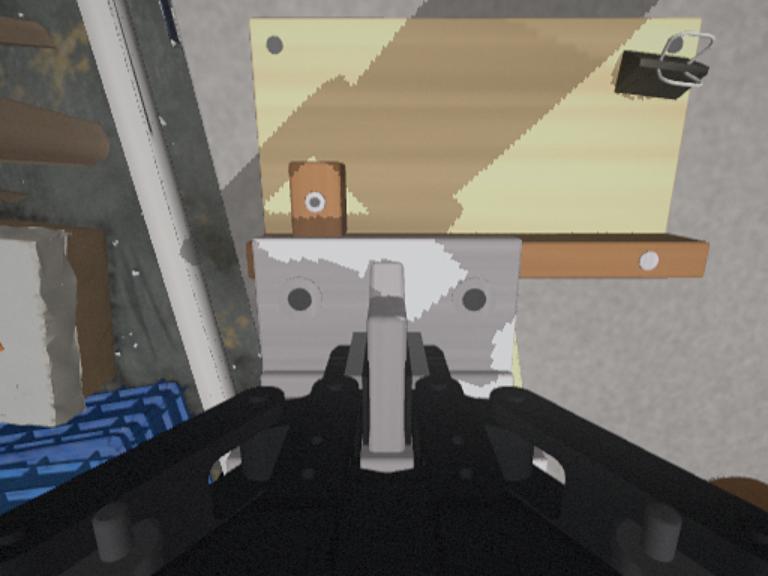

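View w2 shows the stop's top at u 290–345, v 163–237, and the fence's lower face edge at v≈235. The held bracket has its base ends at u≈256 and 520, and the clip is far off at (665,72).

```bash
python3 - <<'E'
from h import *
c=wcam(pickle.load(open('wrist.pkl','rb'))); P=cloud(c); z=c['z_map']; hsv=cv2.cvtColor(c['img'],cv2.COLOR_BGR2HSV).astype(int)
H,S=hsv[...,0],hsv[...,1]; v,u=np.indices(H.shape)
a=.361; ax=np.array([np.cos(a),np.sin(a)]); ay=np.array([-np.sin(a),np.cos(a)]); X=P[...,:2]@ax; Y=P[...,:2]@ay; Z=P[...,2]
def box(a,b,c_,d): return (u>a/1.5)&(u<c_/1.5)&(v>b/1.5)&(v<d/1.5)&(z>0)
def ed(n,m):
    for q,w in (('X',X),('Y',Y),('Z',Z)): print(n,q,np.percentile(w[m],[0,1,5,50,95,99,100]).round(1))
st=box(275,150,360,232)&(S>110)&(H<19)
print('board z',np.median(Z[box(400,60,560,200)]))
ed('stoptop',st&(abs(Z-312)<4))
fe=box(525,232,720,285)&(S>90)&(H<19)
ed('fencetop',fe&(abs(Z-320)<3)); ed('fence face',fe&(Z<312)&(Z>285))
m=fe&(abs(Z-320)<3); 
# fence face line yaw: front edge X by Y bin
t=box(525,225,700,290)&(abs(Z-320)<3); yb=np.arange(-395,-270,15)
print('front edge',[X[t&(Y>=y)&(Y<y+15)].min().round(1) for y in yb if (t&(Y>=y)&(Y<y+15)).any()])
# ray cast edges
uu=lambda p,h:(lambda w:(round(w[:2]@ax,1),round(w[:2]@ay,1)))(ray(c,p[0],p[1],h))
row=int(195/1.5); cols=np.where((st)[row])[0]; print('stop cols',cols.min(),cols.max(),[uu((k,row),312) for k in (cols.min(),cols.max())])
# bracket in hand, relative to tcp
tp=c['s']['tcp_pos']; tx,ty=tp[:2]@ax,tp[:2]@ay; print('tcp',tx,ty,tp[2])
b=box(240,232,540,372)&(S<60)&(Z>360)&(Z<420)
ed('bracket base',b&box(240,232,540,330))
bb=b&(Z<405)
yb=np.arange(ty-40,ty+41,16); e=[X[bb&(Y>=y)&(Y<y+16)].min()-tx for y in yb]; print('front x rel tcp',np.round(e,1))
for vv in (250,300,340):
    cc=np.where(bb[int(vv/1.5)])[0]; print('ends Y rel',(Y[int(vv/1.5),cc[0]]-ty).round(1),(Y[int(vv/1.5),cc[-1]]-ty).round(1))
zz=Z[bb]; A=np.c_[X[bb]-tx,Y[bb]-ty,np.ones(bb.sum())]; g=abs(zz-np.median(zz))<4; print('base plane',np.linalg.lstsq(A[g],zz[g]-tp[2],rcond=None)[0])
E
```

```text
board z 280.06502424965777
stoptop X [529.2 529.3 530.9 546.7 566.9 568.6 568.8]
stoptop Y [-506.2 -505.8 -504.6 -491.  -478.1 -477.  -476.6]
stoptop Z [308.6 310.3 310.9 312.1 313.2 313.7 314.6]
fencetop X [572.7 573.  573.7 583.1 593.2 594.1 594.4]
fencetop Y [-369.  -367.6 -363.6 -318.2 -268.7 -264.4 -262.6]
fencetop Z [317.  317.6 318.7 319.9 321.1 321.6 322.2]
fence face X [572.6 572.8 572.8 573.  573.2 573.3 573.4]
fence face Y [-365.7 -363.4 -358.6 -316.6 -273.8 -270.4 -269.1]
fence face Z [285.2 290.2 291.1 301.8 311.3 311.9 312. ]
front edge [np.float64(573.5), np.float64(573.4), np.float64(572.9), np.float64(572.9), np.float64(572.9), np.float64(572.9), np.float64(572.7), np.float64(572.8)]
stop cols 194 229 [(np.float64(547.7), np.float64(-505.4)), (np.float64(547.6), np.float64(-475.0))]
tcp 599.5709713418413 -450.5095172892631 417.2199567316953
bracket base X [557.9 558.2 559.  573.2 591.7 593.5 594.1]
bracket base Y [-500.1 -498.7 -495.  -449.9 -405.3 -401.6 -400.2]
bracket base Z [400.4 402.7 406.6 407.8 409.2 417.8 419.9]
front x rel tcp [-41.5 -41.5 -41.6 -41.5 -41.5 -41.5]Traceback (most recent call last):
  File "<stdin>", line 27, in <module>
IndexError: index 0 is out of bounds for axis 0 with size 0
```

Call:
jog_arm(motion=[-3,0.2,0,0,0,0,-6,0.4,0,0,0,0.003,-7.4,0.5,0,0,0,0.006,-7.4,0.5,-3,0,0,0.006,-7.4,0.5,-7,0,0,0.006,-7.4,0.5,-9.8,0,0,0.006,-7.4,0.5,-10.8,0,0,0.006,-7.4,0.5,-10.8,0,0,0.006])

```text
time: 7.0
tcp_pos: [646.3, -205.4, 309.7]
eef_rot: [-0.788, 1.571, -0.42]
force: [0.0, 0.1, -2.1]
opening: 10.6
```

Call:
jog_arm(motion=[0,0,-0.4,0,0,0,0,0,-0.7,0,0,0,0,0,-0.7,0,0,0,0,0,-0.7,0,0,0])

```text
time: 7.5
tcp_pos: [646.4, -206.0, 302.6]
eef_rot: [-0.875, 1.57, -0.507]
force: [-0.0, 0.2, -2.3]
opening: 10.9
```

Call:
jog_arm(motion=[0.5,0.2,-0.2,0,0,0,1.03,0.39,-0.35,0,0,0,1.1,0.18,-0.35,0,0,0,1.19,-0.03,-0.35,0,0,0,1.19,-0.03,-0.35,0,0,0])

```text
time: 8.12
tcp_pos: [658.3, -206.5, 298.8]
eef_rot: [-1.424, 1.571, -1.057]
force: [-0.1, 0.0, -1.8]
opening: 10.8
```

Call:
jog_arm(motion=[0.02,-0.06,0,0,0,0,0.02,-0.06,0,0,0,0,0.04,-0.11,0,0,0,0,0.04,-0.11,0,0,0,0])

```text
time: 8.62
tcp_pos: [658.6, -207.3, 298.8]
eef_rot: [-1.384, 1.571, -1.017]
force: [-0.7, 0.2, -3.5]
opening: 10.5
```

Call:
jog_arm(motion=[0.02,-0.05,0,0,0,0,0.04,-0.1,0,0,0,0,0.04,-0.1,0,0,0,0,0.04,-0.1,0,0,0,0])

```text
time: 9.12
tcp_pos: [658.9, -207.7, 298.9]
eef_rot: [1.775, 1.569, 2.142]
force: [-2.2, 4.6, -0.0]
opening: 11.0
```

Call:
jog_arm(motion=[0.05,0.02,-0.05,0,0,0,0.1,0.04,-0.1,0,0,0,0.15,0.06,-0.15,0,0,0,0.15,0.06,-0.15,0,0,0])

```text
time: 9.62
tcp_pos: [659.9, -207.3, 297.7]
eef_rot: [2.433, 1.569, 2.8]
force: [-5.2, 4.6, 2.0]
opening: 10.5
```

Call:
jog_arm(motion=[0.05,0.02,-0.05,0,0,0,0.09,0.04,-0.1,0,0,0,0.09,0.04,-0.1,0,0,0,0.09,0.04,-0.1,0,0,0])

```text
time: 10.12
tcp_pos: [660.0, -207.2, 297.7]
eef_rot: [2.763, 1.567, 3.129]
force: [-10.3, 5.0, 4.8]
opening: 10.8
```

Call:
jog_arm(motion=[0.03,0.01,-0.06,0,0,0,0.06,0.02,-0.12,0,0,0,0.09,0.03,-0.18,0,0,0,0.09,0.03,-0.18,0,0,0,0.09,0.03,-0.18,0,0,0])

```text
time: 10.75
tcp_pos: [660.1, -207.2, 297.7]
eef_rot: [2.917, 1.565, -3.0]
force: [-17.0, 5.4, 11.3]
opening: 10.9
```

```bash
python3 - <<'E'
from h import *
c=wcam(grab('wrist')); d=grab('top'); s=status.read_state(); a=.361
ax=np.array([np.cos(a),np.sin(a)]); ay=np.array([-np.sin(a),np.cos(a)])
f=s['force']; print('fX,fY,fz',f[:2]@ax,f[:2]@ay,f[2],'tcp',s['tcp_pos'],s['tcp_pos'][:2]@ax,s['tcp_pos'][:2]@ay,target(.367,tool(s)))
e=grab('scene')
w=cv2.resize(c['img'],(520,390)); q=cv2.resize(e['img'][140:270,230:390],(480,390),interpolation=2)[:, :280]
cv2.imwrite('pics/fin.png',np.hstack([w,q]))
P=cloud(c); X=P[...,:2]@ax; Y=P[...,:2]@ay; Z=P[...,2]; z=c['z_map']; S=cv2.cvtColor(c['img'],cv2.COLOR_BGR2HSV)[...,1]
b=(S<60)&(z>0)&(abs(Z-288)<4)&(X>495)&(X<575)&(Y>-480)&(Y<-370)
print('base X',np.percentile(X[b],[0,1,99]).round(1),'Y',np.percentile(Y[b],[0,1,99,100]).round(1))
A=np.c_[X[b]-540,Y[b]+427,np.ones(b.sum())]; print('plane',np.linalg.lstsq(A,Z[b],rcond=None)[0].round(4))
yb=np.arange(-470,-385,12); fe=[X[b&(Y>=y)&(Y<y+12)].min() for y in yb]; print('front',np.round(fe,1),'slope',np.polyfit(yb,fe,1)[0])
E
```

```text
fX,fY,fz -13.030055933034747 10.571443476229609 11.400306217567447 tcp [ 660.12931327 -207.21716413  297.73807356] 544.3889071226827 -427.0250357458991 [ 0.00078366 -0.00521395  0.00025763]
base X [502.6 502.9 556.6] Y [-477.2 -475.4 -377.9 -376.7]
plane [ 6.500000e-03 -1.000000e-04  2.885703e+02]
front [502.7 502.7 502.7 502.7 502.6 502.7 502.6 502.6] slope -0.0012372688416813502
```

View pics/fin.png

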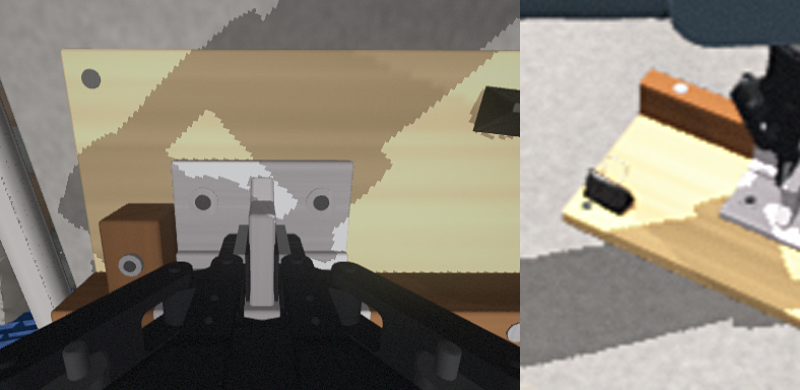

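The bracket is seated: heel X is 572.7 against the fence at 573.0, the end is at the stop (Y about -476), and tilt is 0.007. The sideways load on the stop is about 10 N, more than needed. I'll ease it and firm up the diagonal push slightly.

Call:
jog_arm(motion=[-0.02,0.05,0,0,0,0,-0.04,0.11,0,0,0,0,-0.02,0.12,-0.03,0,0,0,0,0.13,-0.06,0,0,0,0,0.13,-0.06,0,0,0,0,0.13,-0.06,0,0,0,0,0.13,-0.06,0,0,0])

```text
time: 11.78
tcp_pos: [660.2, -207.2, 297.7]
eef_rot: [-2.866, 1.565, -2.5]
force: [-17.5, 2.3, 11.6]
opening: 10.7
```

```bash
cat > chk.py <<'E'
from h import *
c=wcam(grab('wrist')); s=status.read_state(); a=.361
ax=np.array([np.cos(a),np.sin(a)]); ay=np.array([-np.sin(a),np.cos(a)])
f=s['force']; print('f',f[:2]@ax,f[:2]@ay,f[2],'tcp',s['tcp_pos'][:2]@ax,s['tcp_pos'][:2]@ay,s['tcp_pos'][2],s['time'])
P=cloud(c); X=P[...,:2]@ax; Y=P[...,:2]@ay; Z=P[...,2]; z=c['z_map']; S=cv2.cvtColor(c['img'],cv2.COLOR_BGR2HSV)[...,1]
b=(S<60)&(z>0)&(abs(Z-288)<4)&(X>495)&(X<575)&(Y>-480)&(Y<-370)
print('base X',np.percentile(X[b],[0,1]).round(1),'Y',np.percentile(Y[b],[0,1,99,100]).round(1),'n',b.sum())
A=np.c_[X[b]-540,Y[b]+427,np.ones(b.sum())]; print('plane',np.linalg.lstsq(A,Z[b],rcond=None)[0].round(4))
E
python3 chk.py
```

```text
f -14.724260319563564 8.104982232870148 11.562857783282398 tcp 544.4421155628063 -427.046851923521 297.72446599257074 11.825
base X [502.7 503. ] Y [-477.4 -475.5 -377.9 -376.1] n 12946
plane [ 6.100000e-03 -4.000000e-04  2.886307e+02]
```

Call:
jog_arm(motion=[-0.02,0.05,-0.03,0,0,0,-0.04,0.1,-0.07,0,0,0,-0.04,0.1,-0.1,0,0,0,-0.04,0.1,-0.1,0,0,0,-0.04,0.1,-0.1,0,0,0,-0.04,0.1,-0.1,0,0,0])

```text
time: 12.58
tcp_pos: [660.5, -207.1, 297.7]
eef_rot: [-2.234, 1.565, -1.868]
force: [-14.5, -1.0, 14.1]
opening: 10.7
```

```bash
python3 chk.py
```

```text
f -14.271602051864662 4.602416530942664 13.994651102276048 tcp 544.731542801571 -427.0525253446899 297.62891337069146 12.625
base X [503.  503.3] Y [-477.3 -475.4 -377.9 -376.4] n 12934
plane [ 8.400000e-03 -8.000000e-04  2.885524e+02]
```

```bash
python3 chk.py; python3 -c "
from h import *
d=grab('top'); P=cloud(d); print(bot.hand_in())"
```

```text
f -14.877223676488335 3.6566395009181587 14.502157671308519 tcp 544.7309458634658 -427.0343334576585 297.65137446850053 12.675
base X [503.  503.3] Y [-477.4 -475.4 -377.9 -376.3] n 12951
plane [ 9.000000e-03 -4.000000e-04  2.885045e+02]
the job is handed in; nothing more can be done
None
```

I lifted the bracket out of the tray by its rib (80 N grip) and set it on the board against the stop and the fence. I then pressed it diagonally and handed the job in at about 12.7 s, still holding the push.

My last checks before handing in, in the jig's axes:
- **Push:** about 14.9 N towards the fence and 14.5 N down, a little over the 12 N asked. A further 3.7 N or so ran sideways along the fence, reacting at the stop.
- **Fence:** the heel of the upright is at 573.0 mm and the fence face at 573.0 mm.
- **Stop:** the right-hand end is at about -476 mm and the stop face at about -476 mm.
- **Flat and square:** tilt was about 0.009 rad on the last check. Squareness, measured just before I made the final push adjustments, was within about 0.006 rad of the fence. Both limits are 0.05 rad.

**Not measured:** I could not measure separately how much of the push reaches the board and the fence, because friction takes some of it. I saw no contact with the clip, note block, label roll or tape measure, but did not measure their places again at the end.

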